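Hold a tuning fork over the measuring microphone

TASK

Get the measuring microphone ready and present the tuning fork to it. First turn the knurled brass clamp ring of the grey microphone station clockwise by hand until it is tight against its stop (its white mark then faces the white line on the near side of the base). Then pick up the tuning fork by its stem, carry it over the audiometer console and the small things without bumping or shifting any of them, and stop with the weighted ends of its tines hovering centred about 1 cm above the microphone, the fork level and lying along the white lines of the base, never touching the station; finish while still holding it there, steady.

Things in the scene. Friction and masses are not known exactly. Their poses are not given: they have to be found in the camera images.
- tuning_fork: Aluminium fork lying flat on the black desk mat (4 mm thick), 182 x 34 x 13 mm, about 0.11 kg. Origin under its middle; +x to the tine ends, z up. Round stem 9 mm thick at x = -91 to -24 mm, its axis 6 mm above the underside; yoke 26 mm wide at x = -24 to -10; two tines to x = 91, with weights (34 mm wide overall, the underside's lowest part) at x = 71 to 87. Centre of mass near x = +19
- fork_tip (a point): Point on the fork between the two weights at the level of the fork's underside, 79 mm along +x from the fork's origin; this point goes above the microphone
- fork_stem (a point): Grip point on the centre line of the stem, 45 mm along -x from the fork's origin and 6 mm above its underside; close the fingers along the fork's y
- mic_station: Fixed microphone station: grey base 100 x 80 mm (x, y), top 26 mm above the desk, with brass clamp ring and a steel microphone capsule 19 mm in diameter above it. Origin on the desk under the base's centre, on the vertical axis of ring and microphone; z up. White lines on the base run along x on both sides of the ring; the near end is -x. Cable socket at +x, to x = 64 mm
- mic_top (a point): Centre of the microphone's flat top, 64 mm above the desk, the highest point of the station
- clamp_ring (a joint): Angle (rad) of the captive knurled brass ring, 44 mm in diameter, 35 to 56 mm above the desk, on the station's vertical axis. Grows clockwise seen from above, 1.6 is the tight stop. Light friction (0.05 N m); it does not rise and stays where left. A white mark on it points to the station's -x at 1.6
- audiometer: Fixed beige and blue audiometer console between the fork and the station, about 400 mm wide (its y) and 270 mm deep (its x), at most 100 mm high, at the rear. Origin under its middle; an obstacle to carry over
- glue_stick: Loose bystander: white upright glue stick, 27 mm in diameter, 88 mm tall, beside the station. Origin under its centre
- tip_jar: Loose bystander: jar of foam ear tips with a white lid, 49 mm in diameter, 57 mm tall, beside the station. Origin under its centre
- ear_bulb: Loose bystander: small white rubber bulb with red cap, 27 mm in diameter, 36 mm tall, beside the station. Origin under its centre

How it is judged:
By the outcome, as a careful person would: the job done as asked, in the order asked, and still so for the second after the job is handed in, while the arm keeps its last pose, push and grip.
It also fails if it takes over 59 s, if anything falls off the work surface, if the arm or the gripper's body presses on something with over 40 N, if the wrist force passes 120 N, or if a joint passes its speed limit or range.

ROBOT

A 7-joint arm with a two-finger parallel gripper is mounted at the origin on a cart in front of the work surface, level with it; the furniture and walls round the work are solid. World frame = base frame: x ahead of the robot, y to its left, z up, the work surface at z = 0. Lengths are in m, angles in rad, forces in N, time in s.
With the tool pointing down it reaches from about 0.35 to 0.9 m from the base axis. Payload 8.1 kg.
Tool frame: the origin (TCP) lies midway between the tips of the shut fingers; the grasp point (between the pads) lies 19 mm behind it; z points along the fingers, y is the line along which they close (so a half turn about z gives the same grasp; the last joint's range is limited). The gripper opens to 92 mm and grips with 3 to 60 N. Pads are 19 mm wide; open, the fingers measure 130 mm over their backs; the gripper's body (75 mm by 190 mm) begins 47 mm behind the grasp point.
Start: joints at [-1.338, 0.434, 0.025, 1.573, -0.012, 1.134, -0.075], TCP at [0.206, 0.59, 0.227] pointing down, gripper open.
Joint ranges: [-2.62, 2.62], [-0.44, 2.09], [-1.27, 1.32], [0.08, 2.57], [-1.32, 4.46], [0.12, 2], [-2.74, 2.74]. Speed limits (rad/s): [2.22, 2.22, 3.01, 3.01, 3.14, 3.14, 3.14].

INTERFACE

Orientations are given as a rotation vector (axis times angle).
In Python, from cell import arm gives the robot as it stands.
- The arm moves only by the tool send_rows, never from a script. Its argument "increments" is a list of rows, each a list of 3 entries, a list of its own where there are three numbers: the finger opening in cm, from 0 to 9.18, then the shift along the tool's x, y, z in cm, then the turn, a rotation vector about the tool's x, y, z in rad. A call has 1 to 5 rows; each row shifts and turns the commanded pose from where the row before left it, along the tool's axes as they then stand; what a row does not reach is not made up. A row lasts 1/10 s, in which the tool goes at most 50 mm and 8.59 degrees, less where a joint would pass 70% of its speed; a pose out of reach is approached as far as the arm can. A call is refused whole if a number of a shift passes 5 or a number of a turn 0.15, either way. A call with a gripper value outside its range is refused whole. The fingers move at their own pace and stop on an object; "force" is the grip in N (left out, the last holds). Time passes only in rows, so rows that do not move let the fingers close. It gives the time, the measured TCP pose, the force, the opening and the grip force at its end, in the units of the state.
- arm.observe(): the state, without advancing time (a new reading comes with each control period).
- arm.get_image(name): name is "scene" or "top"; returns the picture (480x640x3 uint8, red, green, blue); there is no depth.
- arm.camera_params(name): a dict with "camera_matrix" (3x3 intrinsics, pixels), "R" (3x3) and "t" (3): a world point X has camera coordinates R X + t. Camera axes: x right, y down, z forward; pixel columns grow to the right and rows downward; lengths in m; the calibration is good to about 2 mm. A picture is of the moment at which its call begins. camera_params takes no time and is no camera call.
- arm.sign_off(): hands the job in; it is judged then, once.
The state is a dict: "clock": time; "joints": joint angles; "dq": joint speeds; "joint_efforts": joint torques, N m; "position": TCP position; "ee_rot": TCP orientation; "force": force on the tool from outside, world axes, zero at the start; "ft_torque": the same for the moment, N m; "width": opening from 0.0 (shut) to 1.0 (fully open); "gripper_force": force on a finger pad.
Only numpy, scipy, OpenCV 4.12 (cv2) and the standard library are available. Lean on these libraries where they do the work, as an engineer would, in place of code of your own. Each camera call takes 0.05 s, during which the arm holds its last target. There are 200 camera calls.

## Working session

There is one attempt and no reset: what is moved stays moved. The work goes in short steps, Python scripts to look and compute and a tool call to move; the robot and the scene stay as the last step left them, time stands still between calls to the robot, and variables do not carry over. Pictures are saved under pics/ and viewed, at most 10 in all, crops included, and the job is handed in when it is done.

Besides the shell and the picture viewer there is one more tool, called as a command line: name --argument value ..., lists and objects as JSON in quotes. send_rows: Moves the arm, as the interface text tells. Its arguments: {"type":"object","properties":{"increments":{"type":"array"},"force":{"type":"number"}},"required":["increments"]}

```bash
mkdir -p pics; ls
python3 - <<'E'
from cell import arm
import cv2
for n in("scene","top"):
    cv2.imwrite(f"pics/{n}0.png",arm.get_image(n)[:,:,::-1]); print(n,arm.camera_params(n))
print(arm.observe())
E
```

```text
pics
scene {'camera_matrix': array([[503.89730677,   0.        , 317.22210223],
       [  0.        , 503.89730677, 241.62422242],
       [  0.        ,   0.        ,   1.        ]]), 'R': array([[ 0.81869366, -0.5738875 , -0.0198452 ],
       [-0.26608652, -0.34851368, -0.89874144],
       [ 0.50886016,  0.74107446, -0.43802966]]), 't': array([-0.41056675,  0.20356563,  1.21503301])}
top {'camera_matrix': array([[483.79740276,   0.        , 321.45791239],
       [  0.        , 483.79740276, 244.54968796],
       [  0.        ,   0.        ,   1.        ]]), 'R': array([[-1.61805116e-02, -9.99867644e-01, -1.69845330e-03],
       [-9.94000861e-01,  1.62692927e-02, -1.08155440e-01],
       [ 1.08168758e-01, -6.17463088e-05, -9.94132545e-01]]), 't': array([-0.00387542,  0.49552597,  1.51641142])}
{'clock': 0.1, 'joints': array([-1.33758823,  0.43518474,  0.02496707,  1.57397705, -0.01159936,
        1.13400874, -0.07508162]), 'dq': array([ 0.00084687, -0.00338857,  0.00088396, -0.00239323,  0.00014877,
        0.00027546,  0.00132561]), 'joint_efforts': array([ 3.40644845e-03, -6.69118810e+01,  9.87784490e-01, -3.15143681e+01,
       -6.06385712e-02,  3.73644009e-02,  5.04247669e-05]), 'position': array([0.20585552, 0.58965002, 0.22601509]), 'ee_rot': array([-5.25061345e-01, -3.09729061e+00,  2.24392782e-03]), 'force': array([-0.49723042, -0.50124687,  0.54003801]), 'ft_torque': array([-0.01672689, -0.03481122,  0.02009509]), 'gripper_force': 0.0, 'width': 1.000139110803629}
```

View pics/top0.png

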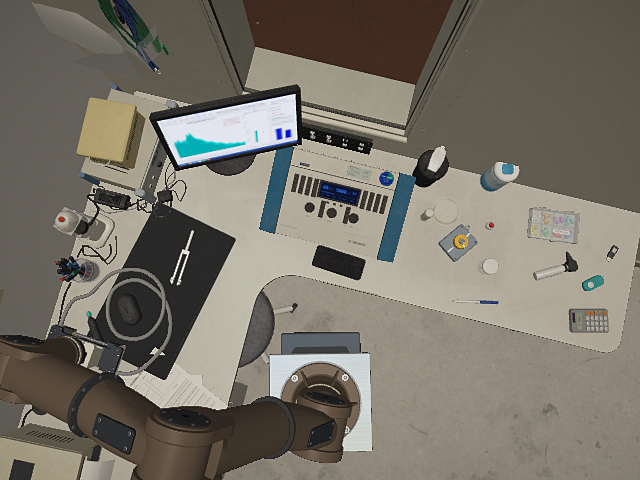

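View pics/scene0.png

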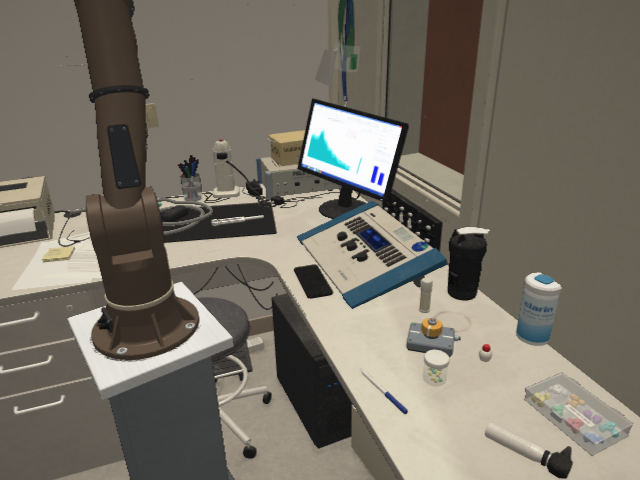

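The top view shows the fork at about (184,258) on the mat and the station at about (459,242). The glue stick is at (428,214), the jar at (489,267) and the bulb at (490,226). Next I'll enlarge the fork and station.

```bash
cat > h.py <<'E'
from cell import arm
import cv2,numpy as np
from scipy.spatial.transform import Rotation as Ro
def ray(n,u,v,z):
    p=arm.camera_params(n);R=p["R"];C=-R.T@p["t"]
    d=R.T@np.linalg.solve(p["camera_matrix"],[u,v,1.]);return C+d*(z-C[2])/d[2]
def proj(n,X):
    p=arm.camera_params(n);c=p["camera_matrix"]@(p["R"]@np.asarray(X,float)+p["t"]);return c[:2]/c[2]
def crop(im,x,y,w,h,s): return cv2.resize(im[y:y+h,x:x+w],None,fx=s,fy=s,interpolation=cv2.INTER_CUBIC)
E
python3 - <<'E'
import cv2,numpy as np
from h import crop
t=cv2.imread("pics/top0.png");s=cv2.imread("pics/scene0.png")
a=crop(t,150,222,66,74,6);b=crop(t,416,196,66,74,6) 
cv2.imwrite("pics/c1.png",np.hstack([a,b]))
cv2.imwrite("pics/c2.png",crop(s,395,260,110,130,4.5))
E
```

```text
(no output)
```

View pics/c1.png

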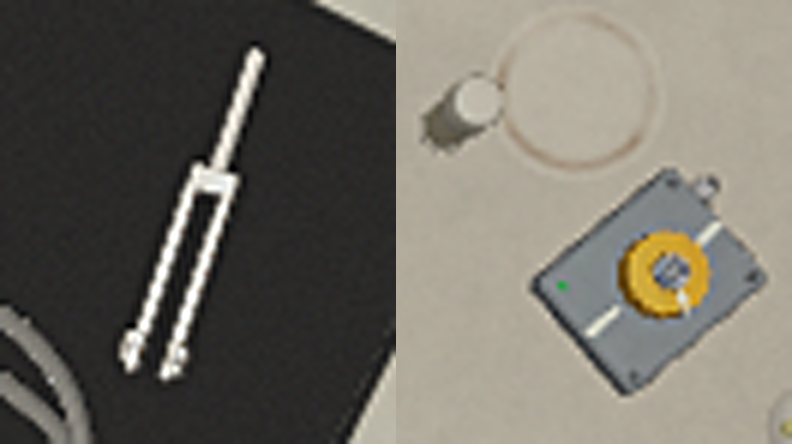

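View pics/c2.png

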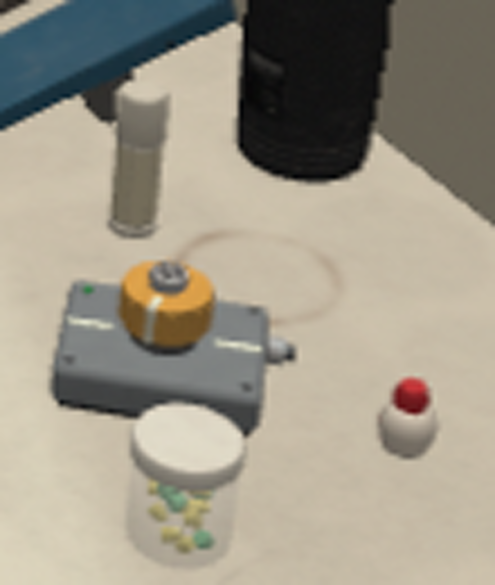

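```bash
cat > geo.py <<'E'
from h import *
def A(x,y): return 150+(x+.5)/6-.5,222+(y+.5)/6-.5
def B(x,y): return 416+(x-396+.5)/6-.5,196+(y+.5)/6-.5
def S(x,y): return 395+(x+.5)/4.5-.5,260+(y+.5)/4.5-.5
if __name__=="__main__":
    np.set_printoptions(precision=4,suppress=True)
    P=lambda n,p,z:print(n,ray("top",*p,z))
    for n,p,z in [("stemend",(257,50),.012),("yoke back",(219,168),.012),("tine L",(128,370),.015),("tine R",(170,378),.015)]: P(n,A(*p),z)
    for n,p,z in [("mic",(673,272),.064),("cL",(535,285),.026),("cT",(670,172),.026),("cR",(765,275),.026),("cB",(627,393),.026),("nl0",(585,333),.026),("nl1",(618,310),.026),("fl",(720,226),.026),("mark",(683,300),.056),("ring",(666,272),.056),("glue",(479,101),.088)]: P(n,B(*p),z)
    print("mic scene",ray("scene",*S(168,270),.064),"jar",ray("scene",*S(190,438),.057),"bulb",ray("scene",*S(411,390),.03),"glue",ray("scene",*S(142,92),.088))
    P("jar t",(489.5,265.5),.057);P("bulb t",(490,225.5),.033);
    for p in [(275,150),(413,177),(262,231),(395,262)]:P("console",p,.05)
    for p in [(150,112),(299,86),(301,132),(173,168)]:P("monitor",p,.35)
    P("bottle",(436,158),.2)
    o=arm.observe();print(Ro.from_rotvec(o["ee_rot"]).as_matrix())
E
python3 geo.py
```

```text
stemend [0.5514 0.4044 0.012 ]
yoke back [0.4879 0.424  0.012 ]
tine L [0.3804 0.47   0.015 ]
tine R [0.3758 0.4476 0.015 ]
mic [ 0.4956 -0.4489  0.064 ]
cL [ 0.4941 -0.3863  0.026 ]
cT [ 0.5536 -0.4609  0.026 ]
cR [ 0.4974 -0.5088  0.026 ]
cB [ 0.4357 -0.4326  0.026 ]
nl0 [ 0.468  -0.4117  0.026 ]
nl1 [ 0.48   -0.4298  0.026 ]
fl [ 0.5241 -0.4862  0.026 ]
mark [ 0.4817 -0.4557  0.056 ]
ring [ 0.4965 -0.4476  0.056 ]
glue [ 0.583  -0.3464  0.088 ]
mic scene [ 0.4951 -0.4499  0.064 ] jar [ 0.4159 -0.5387  0.057 ] bulb [ 0.5524 -0.5541  0.03  ] glue [ 0.5785 -0.3497  0.088 ]
jar t [ 0.418  -0.5336  0.057 ]
bulb t [ 0.547  -0.5503  0.033 ]
console [0.8006 0.1323 0.05  ]
console [ 0.7048 -0.3074  0.05  ]
console [0.5389 0.1748 0.05  ]
console [ 0.4342 -0.2411  0.05  ]
monitor [0.8138 0.4277 0.35  ]
monitor [0.8776 0.04   0.35  ]
monitor [0.7536 0.0362 0.35  ]
monitor [0.6638 0.3654 0.35  ]
bottle [ 0.7223 -0.3464  0.2   ]
[[-0.9441  0.3296 -0.0003]
 [ 0.3296  0.9441 -0.0014]
 [-0.0001 -0.0014 -1.    ]]
```

```bash
cat >> h.py <<'E'
def down(yaw):  # tool z down, tool y at heading yaw (deg)
    a=np.radians(yaw);y=np.array([np.cos(a),np.sin(a),0]);z=np.array([0,0,-1.]);return np.column_stack([np.cross(y,z),y,z])
def plan(wps,dec=1,ow=9.18):  # wps: (x,y,z,yaw,nrows)
    o=arm.observe();p=o["position"];R=Ro.from_rotvec(o["ee_rot"]).as_matrix()
    for x,y,z,yaw,n in wps:
        T=np.array([x,y,z]);rows=[]
        for k in range(n):
            m=n-k
            s=np.round(R.T@(T-p)/m*100,dec);w=np.round(Ro.from_matrix(R.T@down(yaw)).as_rotvec()/m,3)
            rows.append([ow,s.tolist(),w.tolist()]);p=p+R@s/100;R=R@Ro.from_rotvec(w).as_matrix()
        for i in range(0,n,5):print(str(rows[i:i+5]).replace(" ",""))
        print("->",p.round(4))
E
python3 -c "
from h import *
plan([(.42,.12,.25,40,11),(.4953,-.4485,.20,10,13)])"
```

```text
[[9.18,[-3.2,-3.4,-0.2],[-0.0,0.0,0.049]],[9.18,[-3.4,-3.2,-0.2],[-0.0,0.0,0.049]],[9.18,[-3.6,-3.1,-0.2],[-0.0,0.0,0.049]],[9.18,[-3.7,-2.9,-0.2],[-0.0,0.0,0.049]],[9.18,[-3.8,-2.7,-0.2],[-0.0,0.0,0.049]]]
[[9.18,[-4.0,-2.5,-0.2],[-0.0,0.0,0.049]],[9.18,[-4.1,-2.3,-0.2],[-0.0,0.0,0.049]],[9.18,[-4.2,-2.1,-0.2],[-0.0,0.0,0.048]],[9.18,[-4.3,-1.9,-0.2],[-0.0,0.0,0.049]],[9.18,[-4.4,-1.7,-0.3],[-0.001,0.0,0.048]]]
[[9.18,[-4.4,-1.4,-0.2],[-0.0,0.001,0.049]]]
-> [0.4198 0.1201 0.2496]
[[9.18,[-3.7,-2.4,0.4],[-0.0,-0.0,0.04]],[9.18,[-3.8,-2.2,0.4],[-0.0,-0.0,0.04]],[9.18,[-3.9,-2.1,0.4],[-0.0,-0.0,0.04]],[9.18,[-4.0,-1.9,0.4],[-0.0,-0.0,0.04]],[9.18,[-4.1,-1.7,0.4],[-0.0,-0.0,0.04]]]
[[9.18,[-4.1,-1.6,0.4],[-0.0,-0.0,0.04]],[9.18,[-4.2,-1.4,0.4],[-0.0,-0.0,0.04]],[9.18,[-4.2,-1.2,0.4],[-0.0,-0.0,0.041]],[9.18,[-4.3,-1.1,0.4],[-0.0,-0.0,0.04]],[9.18,[-4.3,-0.9,0.3],[-0.0,-0.0,0.041]]]
[[9.18,[-4.4,-0.7,0.4],[-0.0,-0.0,0.04]],[9.18,[-4.4,-0.6,0.3],[-0.0,-0.0,0.041]],[9.18,[-4.3,-0.3,0.4],[-0.0,-0.0,0.04]]]
-> [ 0.4955 -0.4482  0.1995]
```

send_rows --increments '[[6,[-3.2,-3.4,-0.2],[0,0,0.049]],[6,[-3.4,-3.2,-0.2],[0,0,0.049]],[6,[-3.6,-3.1,-0.2],[0,0,0.049]],[6,[-3.7,-2.9,-0.2],[0,0,0.049]],[6,[-3.8,-2.7,-0.2],[0,0,0.049]]]'

```text
clock: 0.6
position: [0.3029, 0.3743, 0.2366]
ee_rot: [-0.903, -3.009, 0.001]
force: [1.0, -0.2, -0.2]
width: 0.664
gripper_force: 0.0
```

send_rows --increments '[[6,[-4.0,-2.5,-0.2],[0,0,0.049]],[6,[-4.1,-2.3,-0.2],[0,0,0.049]],[6,[-4.2,-2.1,-0.2],[0,0,0.048]],[6,[-4.3,-1.9,-0.2],[0,0,0.049]],[6,[-4.4,-1.7,-0.3],[0,0,0.048]]]'

```text
clock: 1.1
position: [0.4005, 0.1604, 0.2477]
ee_rot: [-1.26, -2.877, -0.0]
force: [1.3, 0.5, -0.1]
width: 0.651
gripper_force: 0.0
```

send_rows --increments '[[6,[-4.4,-1.4,-0.2],[0,0,0.049]],[6,[-3.7,-2.4,0.4],[0,0,0.04]],[6,[-3.8,-2.2,0.4],[0,0,0.04]],[6,[-3.9,-2.1,0.4],[0,0,0.04]],[6,[-4.0,-1.9,0.4],[0,0,0.04]]]'

```text
clock: 1.6
position: [0.4422, -0.0563, 0.2336]
ee_rot: [-1.553, -2.731, -0.001]
force: [1.2, 0.8, -0.1]
width: 0.654
gripper_force: 0.0
```

send_rows --increments '[[6,[-4.1,-1.7,0.4],[0,0,0.04]],[6,[-4.1,-1.6,0.4],[0,0,0.04]],[6,[-4.2,-1.4,0.4],[0,0,0.04]],[6,[-4.2,-1.2,0.4],[0,0,0.04]],[6,[-4.3,-1.1,0.4],[0,0,0.04]]]'

```text
clock: 2.1
position: [0.4722, -0.2748, 0.2133]
ee_rot: [-1.817, -2.562, -0.0]
force: [0.3, 1.4, 0.3]
width: 0.654
gripper_force: 0.0
```

send_rows --increments '[[6,[-4.3,-0.9,0.3],[0,0,0.041]],[6,[-4.4,-0.7,0.4],[0,0,0.04]],[6,[-4.4,-0.6,0.3],[0,0,0.04]],[6,[-4.3,-0.3,0.4],[0,0,0.04]],[6,[0,0,0],[0,0,0]]]'

```text
clock: 2.6
position: [0.4935, -0.4536, 0.1983]
ee_rot: [-2.025, -2.402, 0.007]
force: [0.1, -0.3, 0.3]
width: 0.652
gripper_force: 0.0
```

```bash
python3 -c "
from h import *
o=arm.observe();print(o['position'],o['joints'])
plan([(.4953,-.4485,.12,10,3),(.4953,-.4485,.036,10,5)],dec=2,ow=6)"
```

```text
[ 0.49351815 -0.45356982  0.19830466] [ 0.23271456  0.60238518  0.70483975  1.52689938 -0.40651287  1.16357753
  1.18260989]
[[6,[0.16,0.1,2.61],[-0.001,0.001,-0.002]],[6,[0.16,0.09,2.61],[-0.001,0.001,-0.001]],[6,[0.16,0.09,2.61],[-0.001,0.001,-0.002]]]
-> [ 0.4953 -0.4485  0.12  ]
[[6,[-0.0,0.0,1.68],[-0.0,-0.0,0.0]],[6,[-0.0,0.0,1.68],[-0.0,-0.0,0.0]],[6,[-0.0,0.0,1.68],[-0.0,-0.0,0.0]],[6,[-0.0,0.0,1.68],[-0.0,-0.0,0.0]],[6,[-0.0,0.01,1.68],[-0.0,-0.0,0.0]]]
-> [ 0.4953 -0.4485  0.036 ]
```

send_rows --increments '[[6,[0.16,0.1,2.6],[0,0,0]],[6,[0.16,0.1,2.6],[0,0,0]],[6,[0.16,0.1,2.6],[0,0,0]],[6,[0,0,0],[0,0,0]]]'

```text
clock: 3.0
position: [0.4968, -0.4395, 0.118]
ee_rot: [-2.011, -2.405, -0.001]
force: [0.2, 1.1, 0.4]
width: 0.652
gripper_force: 0.0
```

```bash
python3 -c "
from h import *
s=arm.get_image('scene')[:,:,::-1];t=arm.get_image('top')[:,:,::-1]
a=crop(s,380,215,110,150,3.6);b=crop(t,410,185,110,150,3.6)
cv2.imwrite('pics/c3.png',np.hstack([a,b]))
plan([(.4953,-.4485,.036,10,5)],dec=2,ow=6)"
```

```text
[[6,[-0.12,-0.07,1.72],[-0.0,-0.0,0.001]],[6,[-0.12,-0.07,1.72],[-0.0,-0.0,0.0]],[6,[-0.12,-0.07,1.72],[-0.0,-0.0,0.001]],[6,[-0.12,-0.08,1.71],[-0.0,-0.0,0.0]],[6,[-0.11,-0.07,1.72],[-0.001,-0.001,0.001]]]
-> [ 0.4953 -0.4485  0.036 ]
```

View pics/c3.png

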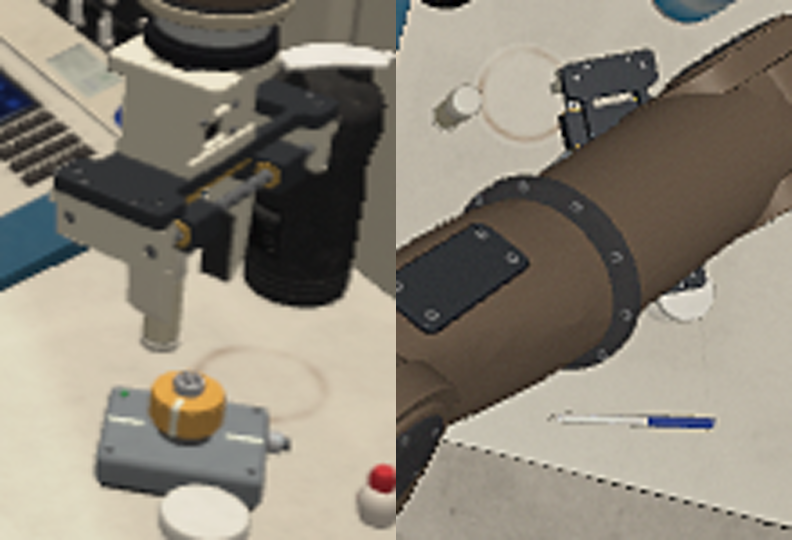

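The scene crop shows the left fingertip at about (162,345), above the base and behind the ring, with the ring free at (187,405). In the top view the arm hides the ring. I'll let the arm settle and re-measure before going down.

send_rows --increments '[[6,[0,0,0],[0,0,0]],[6,[0,0,0],[0,0,0]]]'

```text
clock: 3.3
position: [0.4985, -0.4432, 0.1233]
ee_rot: [2.015, 2.407, 0.0]
force: [0.2, -0.3, -0.1]
width: 0.655
gripper_force: 0.0
```

```bash
python3 -c "
from h import *
print(arm.observe()['position'],arm.observe()['dq'])
plan([(.4953,-.4485,.036,10,5)],dec=2,ow=6)"
```

```text
[ 0.49847521 -0.44318338  0.12330266] [ 0.00164063  0.00176561 -0.00208637  0.00570988 -0.00254066 -0.00455093
  0.0031551 ]
[[6,[-0.09,-0.08,1.75],[0.0,0.0,0.0]],[6,[-0.09,-0.08,1.75],[0.0,0.0,0.001]],[6,[-0.09,-0.09,1.74],[0.001,0.001,0.0]],[6,[-0.09,-0.08,1.75],[0.0,0.0,0.001]],[6,[-0.1,-0.09,1.74],[0.001,0.001,0.0]]]
-> [ 0.4953 -0.4485  0.036 ]
```

send_rows --increments '[[6,[-0.23,-0.2,1.0],[0,0,0]],[6,[-0.23,-0.22,1.0],[0,0,0]],[6,[0,0,1.7],[0,0,0]],[6,[0,0,1.7],[0,0,0]],[6,[0,0,1.5],[0,0,0]]]'

```text
clock: 3.8
position: [0.4942, -0.4471, 0.0503]
ee_rot: [-2.015, -2.408, -0.0]
force: [0.2, 0.1, 0.5]
width: 0.657
gripper_force: 0.0
```

send_rows --increments '[[6,[0,0,1.1],[0,0,0]],[6,[0,0,0.5],[0,0,0]],[6,[0,0,0.2],[0,0,0]],[6,[0,0,0],[0,0,0]],[6,[0,0,0],[0,0,0]]]'

```text
clock: 4.3
position: [0.4949, -0.4481, 0.0353]
ee_rot: [2.016, 2.408, 0.0]
force: [0.5, -0.3, 1.6]
width: 0.656
gripper_force: 0.0
```

send_rows --force 12 --increments '[[4,[0,0,0],[0,0,0]],[4,[0,0,0],[0,0,0]],[4,[0,0,0],[0,0,0]],[4,[0,0,0],[0,0,0]]]'

```text
clock: 4.7
position: [0.4952, -0.4478, 0.0351]
ee_rot: [2.015, 2.409, 0.001]
force: [1.1, 1.0, 2.2]
width: 0.471
gripper_force: 12.0
```

send_rows --increments '[[4,[0,0,0],[0,0,0.06]],[4,[0,0,0],[0,0,0.1]],[4,[0,0,0],[0,0,0.1]],[4,[0,0,0],[0,0,0.1]],[4,[0,0,0],[0,0,0.1]]]'

```text
clock: 5.2
position: [0.4963, -0.4478, 0.0351]
ee_rot: [2.514, 1.881, 0.002]
force: [5.2, -0.8, -1.5]
width: 0.473
gripper_force: 12.0
```

send_rows --increments '[[4,[0,0,0],[0,0,0.1]],[4,[0,0,0],[0,0,0.1]],[4,[0,0,0],[0,0,0.1]],[4,[0,0,0],[0,0,0.1]],[4,[0,0,0],[0,0,0.1]]]'

```text
clock: 5.7
position: [0.4972, -0.4483, 0.0352]
ee_rot: [2.899, 1.201, 0.004]
force: [8.3, -3.8, -4.0]
width: 0.476
gripper_force: 12.0
```

```bash
python3 -c "
from h import *
o=arm.observe();print(o['position'],o['joints'],o['force'],o['ft_torque'])"
```

```text
[ 0.49724039 -0.44834211  0.03518396] [ 0.15777961  0.84697275  0.84016147  1.68624554 -0.75226977  0.95751606
  0.50019087] [ 8.34510788 -3.81776562 -3.99210625] [-0.80858455 -1.41309969  0.09000565]
```

send_rows --increments '[[4,[0,0,0],[0,0,0.1]],[4,[0,0,0],[0,0,0.1]],[4,[0,0,0],[0,0,0.1]],[4,[0,0,0],[0,0,0.08]]]'

```text
clock: 6.1
position: [0.4977, -0.4491, 0.0353]
ee_rot: [3.073, 0.632, 0.005]
force: [8.7, -5.9, -2.0]
width: 0.478
gripper_force: 12.0
```

```bash
python3 -c "
from h import *
o=arm.observe();print(o['position'],o['joints'],o['force'],o['ft_torque']); R=Ro.from_rotvec(o['ee_rot']).as_matrix();print(np.degrees(np.arctan2(R[1,1],R[0,1])))"
```

```text
[ 0.49774018 -0.44909352  0.03530176] [ 0.11606662  0.88829572  0.93133877  1.68882224 -0.83174432  1.00270475
  0.18338571] [ 8.65659951 -5.86579751 -1.96853316] [-1.21192677 -1.76015155  0.36814781]
-66.7451733525083
```

send_rows --increments '[[4,[0,0,0],[0,0,0.06]],[4,[0,0,0],[0,0,0.06]],[4,[0,0,0],[0,0,0.0]]]'

```text
clock: 6.4
position: [0.4975, -0.4494, 0.0356]
ee_rot: [3.104, 0.449, 0.005]
force: [8.5, -5.7, -1.4]
width: 0.476
gripper_force: 12.0
```

```bash
python3 -c "
from h import *
o=arm.observe();print(o['position'],o['force'],o['ft_torque']); R=Ro.from_rotvec(o['ee_rot']).as_matrix();print(np.degrees(np.arctan2(R[1,1],R[0,1])))
cv2.imwrite('pics/c4.png',crop(arm.get_image('scene')[:,:,::-1],380,240,110,120,5))"
```

```text
[ 0.4974801  -0.44942775  0.03562443] [ 8.53175337 -5.73874734 -1.4176733 ] [-1.28277717 -1.58637062  0.14887127]
-73.52761153045772
```

View pics/c4.png

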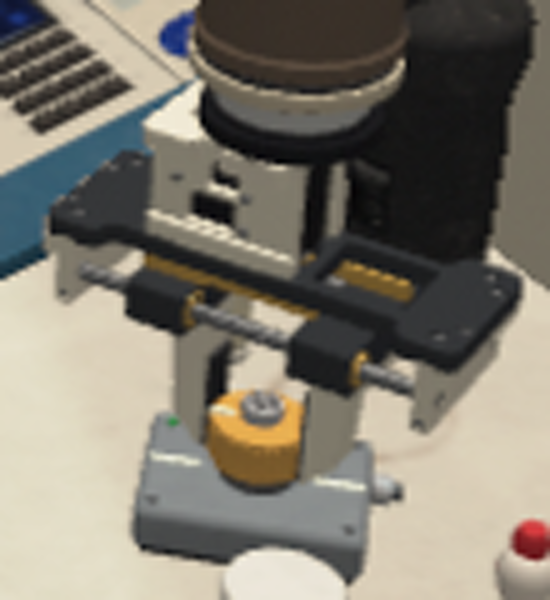

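The mark now shows at (220,411), on the ring's left side near the white line at (175,458). It is almost there, so I'll push on to the stop and watch the torque.

send_rows --force 15 --increments '[[4,[0,0,0],[0,0,0.05]],[4,[0,0,0],[0,0,0.05]],[4,[0,0,0],[0,0,0]]]'

```text
clock: 6.75
position: [0.4972, -0.4497, 0.0358]
ee_rot: [3.123, 0.294, 0.005]
force: [7.3, -6.3, -0.5]
width: 0.478
gripper_force: 15.0
```

```bash
cat > st.py <<'E'
from h import *
o=arm.observe();R=Ro.from_rotvec(o['ee_rot']).as_matrix();print(o['position'].round(4),o['force'].round(1),o['ft_torque'].round(3),'yaw',np.degrees(np.arctan2(R[1,1],R[0,1])).round(2),'j',o['joints'].round(2),'w',o['width']*9.18,o['gripper_force'])
E
python3 st.py
```

```text
[ 0.4972 -0.4497  0.0358] [ 7.3 -6.3 -0.5] [-1.344 -1.369  0.229] yaw -79.24 j [ 0.1   0.91  0.98  1.69 -0.87  1.03 -0.  ] w 4.388761850370826 14.999989374409779
```

send_rows --increments '[[4,[0,0,0],[0,0,0.05]],[4,[0,0,0],[0,0,0.05]],[4,[0,0,0],[0,0,0]]]'

```text
clock: 7.05
position: [0.4971, -0.4499, 0.0359]
ee_rot: [3.134, 0.137, 0.005]
force: [6.3, -6.2, 0.2]
width: 0.477
gripper_force: 15.0
```

```bash
python3 st.py; python3 -c "
from h import *
cv2.imwrite('pics/c5.png',crop(arm.get_image('scene')[:,:,::-1],405,310,60,50,10))"
```

```text
[ 0.4971 -0.4499  0.0359] [ 6.3 -6.2  0.2] [-1.32  -1.224  0.122] yaw -84.98 j [ 0.09  0.92  1.    1.69 -0.89  1.04 -0.09] w 4.381997737717762 15.00027220317861
```

View pics/c5.png

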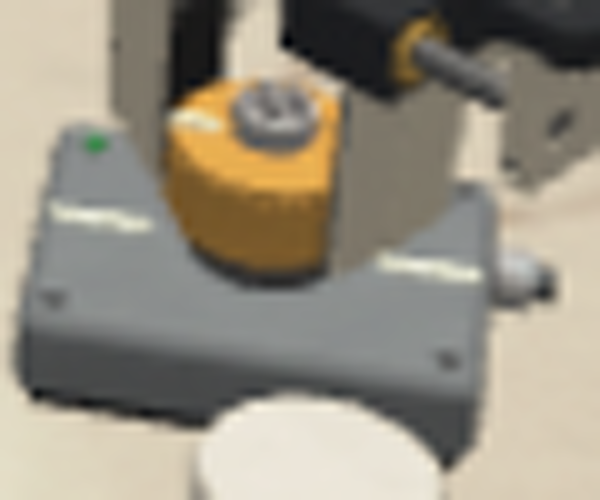

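The mark is at about (425,322) in full-picture pixels, the same place as in the last picture 11° earlier. So the pads are slipping and the ring is at its stop. I'll check the angle.

```bash
python3 -c "
from h import *
m=ray('scene',405+19.7,310+12,.056)
c=np.array([.4965,-.449]);print(m,np.degrees(np.arctan2(m[1]-c[1],m[0]-c[0])))
P=lambda x,y:ray('scene',405+x/10-.45,310+y/10-.45,.026)
a,b,d,e=P(55,209),P(150,223),P(382,259),P(480,272)
print(a,b,d,e,np.degrees(np.arctan2(*(e-a)[1::-1])))
m=P(280,98);print('mic',ray('scene',405+27.4-.45,310+10.2-.45,.064))
"
```

```text
[ 0.48464769 -0.43913757  0.056     ] 140.23582515127947
[ 0.46740651 -0.4138056   0.026     ] [ 0.4806929  -0.43022025  0.026     ] [ 0.51211544 -0.47011189  0.026     ] [ 0.52577606 -0.48613511  0.026     ] -51.09664122678066
mic [ 0.4947293  -0.45027387  0.064     ]
```

send_rows --force 30 --increments '[[4,[0,0,0],[0,0,0]],[4,[0,0,0],[0,0,0.05]],[4,[0,0,0],[0,0,0.05]]]'

```text
clock: 7.4
position: [0.4968, -0.45, 0.036]
ee_rot: [3.137, -0.018, 0.005]
force: [4.6, -6.5, 1.6]
width: 0.469
gripper_force: 30.0
```

```bash
python3 st.py
```

```text
[ 0.4968 -0.45    0.036 ] [ 4.6 -6.5  1.6] [-1.555 -0.761  0.941] yaw -90.67 j [ 0.08  0.94  1.03  1.69 -0.91  1.06 -0.17] w 4.309332951285803 30.019515619806043
```

send_rows --increments '[[4,[0,0,0],[0,0,0.05]],[4,[0,0,0],[0,0,0.05]],[4,[0,0,0],[0,0,0.05]]]'

```text
clock: 7.7
position: [0.4959, -0.4501, 0.036]
ee_rot: [3.127, -0.255, 0.004]
force: [2.2, -6.0, 3.0]
width: 0.471
gripper_force: 30.0
```

```bash
python3 st.py; python3 -c "
from h import *
p=cv2.imread('pics/c5.png');q=crop(arm.get_image('scene')[:,:,::-1],405,310,60,50,10)
cv2.imwrite('pics/c6.png',np.vstack([p[40:300,100:500],q[40:300,100:500]]))"
```

```text
[ 0.4959 -0.4501  0.036 ] [ 2.2 -6.   3. ] [-1.285 -0.377  0.871] yaw -99.32 j [ 0.07  0.95  1.06  1.69 -0.94  1.08 -0.3 ] w 4.327193074231527 30.01933060004376
```

View pics/c6.png

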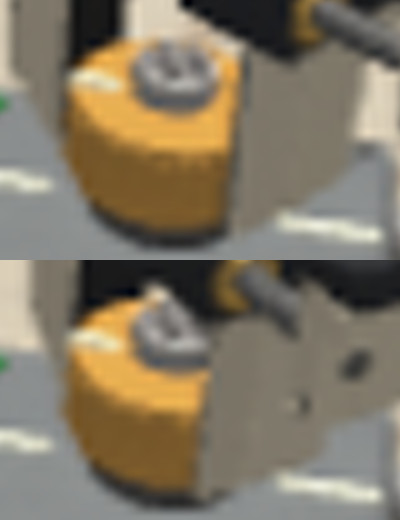

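The mark has not moved between the two frames, at (95,80) and (95,340), while the torque rose to 0.9 N m with the firmer grip. The ring is tight, so I'll release it, lift, and go to the fork.

send_rows --increments '[[6.5,[0,0,0],[0,0,0]],[6.5,[0,0,0],[0,0,0]],[6.5,[0,0,0],[0,0,0]],[6.5,[0,0,-1.0],[0,0,0]],[6.5,[0,0,-2.0],[0,0,0]]]'

```text
clock: 8.25
position: [0.494, -0.4468, 0.0645]
ee_rot: [-3.129, 0.255, 0.003]
force: [-0.8, -0.2, 0.2]
width: 0.71
gripper_force: 0.0
```

send_rows --increments '[[6.5,[0,0,-3.0],[0,0,0]],[6.5,[0,0,-4.0],[0,0,0]],[6.5,[0,0,-4.0],[0,0,0]],[6.5,[0,0,-3.0],[0,0,0]],[6.5,[0,0,-1.0],[0,0,0]]]'

```text
clock: 8.75
position: [0.4946, -0.4495, 0.2201]
ee_rot: [3.127, -0.256, 0.007]
force: [-0.4, -0.2, 0.4]
width: 0.706
gripper_force: 0.0
```

```bash
python3 st.py; python3 -c "
from h import *
plan([(.43,.0,.23,-12,14),(.5077,.4181,.12,72.6,13)],ow=4)"
```

```text
[ 0.4946 -0.4495  0.2201] [-0.4 -0.2  0.4] [-0.075  0.186 -0.024] yaw -99.35 j [ 0.01  0.78  1.22  1.53 -0.74  1.35 -0.44] w 6.48360379293258 0.0
[[4,[-1.0,-3.1,-0.1],[0.0,-0.0,-0.109]],[4,[-0.6,-3.2,-0.1],[0.0,-0.0,-0.109]],[4,[-0.3,-3.2,-0.1],[0.001,-0.0,-0.109]],[4,[0.1,-3.2,-0.1],[0.0,-0.0,-0.109]],[4,[0.4,-3.2,-0.1],[0.001,-0.0,-0.109]]]
[[4,[0.8,-3.2,-0.1],[0.0,-0.0,-0.109]],[4,[1.1,-3.1,-0.1],[0.001,-0.0,-0.109]],[4,[1.4,-2.9,-0.1],[0.0,-0.0,-0.109]],[4,[1.7,-2.7,-0.1],[0.001,-0.0,-0.109]],[4,[2.0,-2.5,-0.0],[0.0,-0.0,-0.109]]]
[[4,[2.3,-2.3,-0.1],[0.001,-0.0,-0.109]],[4,[2.6,-2.0,-0.0],[0.0,-0.0,-0.109]],[4,[2.7,-1.8,-0.0],[0.001,-0.0,-0.108]],[4,[2.9,-1.4,-0.1],[0.0,-0.0,-0.109]]]
-> [ 0.4302 -0.0006  0.23  ]
[[4,[3.3,-0.1,0.8],[0.0,0.0,-0.114]],[4,[3.3,0.3,0.9],[0.0,0.0,-0.114]],[4,[3.2,0.7,0.8],[0.0,0.0,-0.113]],[4,[3.1,1.0,0.9],[0.0,0.0,-0.114]],[4,[3.0,1.4,0.8],[0.0,0.0,-0.113]]]
[[4,[2.8,1.7,0.9],[0.0,0.0,-0.114]],[4,[2.6,2.0,0.8],[0.0,0.0,-0.113]],[4,[2.4,2.3,0.9],[0.0,0.0,-0.114]],[4,[2.1,2.5,0.8],[0.0,0.0,-0.113]],[4,[1.8,2.7,0.9],[0.0,0.0,-0.114]]]
[[4,[1.4,2.9,0.8],[0.0,0.0,-0.113]],[4,[1.1,3.1,0.9],[0.0,0.0,-0.114]],[4,[0.8,3.1,0.8],[0.0,0.0,-0.113]]]
-> [0.5074 0.418  0.1201]
```

send_rows --increments '[[4,[-1.0,-3.1,-0.1],[0,0,-0.109]],[4,[-0.6,-3.2,-0.1],[0,0,-0.109]],[4,[-0.3,-3.2,-0.1],[0,0,-0.109]],[4,[0.1,-3.2,-0.1],[0,0,-0.109]],[4,[0.4,-3.2,-0.1],[0,0,-0.109]]]'

```text
clock: 9.25
position: [0.471, -0.2865, 0.22]
ee_rot: [-3.082, -0.604, -0.0]
force: [1.1, 0.5, -0.7]
width: 0.442
gripper_force: 0.0
```

```bash
python3 st.py
```

```text
[ 0.471  -0.2865  0.22  ] [ 1.1  0.5 -0.7] [-0.051  0.093 -0.009] yaw -67.83 j [-0.35  0.55  1.22  1.82 -0.56  1.18 -0.13] w 4.059137172759516 0.0
```

send_rows --increments '[[4,[0.8,-3.2,-0.1],[0,0,-0.109]],[4,[1.1,-3.1,-0.1],[0,0,-0.109]],[4,[1.4,-2.9,-0.1],[0,0,-0.109]],[4,[1.7,-2.7,-0.1],[0,0,-0.109]],[4,[2.0,-2.5,0],[0,0,-0.109]]]'

```text
clock: 9.75
position: [0.4473, -0.1265, 0.224]
ee_rot: [-2.806, -1.411, -0.001]
force: [0.7, 0.3, 0.4]
width: 0.435
gripper_force: 0.0
```

send_rows --increments '[[4,[2.3,-2.3,-0.1],[0,0,-0.109]],[4,[2.6,-2.0,0],[0,0,-0.109]],[4,[2.7,-1.8,0],[0,0,-0.108]],[4,[2.9,-1.4,-0.1],[0,0,-0.109]],[4,[0,0,0],[0,0,0]]]'

```text
clock: 10.25
position: [0.429, 0.0051, 0.2257]
ee_rot: [-2.429, -1.989, -0.001]
force: [0.8, 0.5, -0.5]
width: 0.437
gripper_force: 0.0
```

```bash
python3 st.py
```

```text
[0.429  0.0051 0.2257] [ 0.8  0.5 -0.5] [-0.118  0.071  0.033] yaw -11.39 j [-1.16  0.18  1.21  2.08 -0.2   1.01 -0.05] w 4.012582698160469 0.0
```

send_rows --increments '[[4,[3.3,-0.1,0.5],[0,0,-0.114]],[4,[3.3,0.3,0.5],[0,0,-0.114]],[4,[3.2,0.7,0.5],[0,0,-0.113]],[4,[3.1,1.0,0.5],[0,0,-0.114]],[4,[3.0,1.4,0.5],[0,0,-0.113]]]'

```text
clock: 10.75
position: [0.4605, 0.1632, 0.2008]
ee_rot: [-1.785, -2.585, -0.0]
force: [1.0, 0.0, -0.3]
width: 0.434
gripper_force: 0.0
```

```bash
python3 st.py
```

```text
[0.4605 0.1632 0.2008] [ 1.   0.  -0.3] [-0.068 -0.024  0.051] yaw 20.75 j [-1.18  0.32  0.94  1.98 -0.31  0.99  0.27] w 3.981678584905736 0.0
```

send_rows --increments '[[4,[2.8,1.7,0.9],[0,0,-0.114]],[4,[2.6,2.0,0.8],[0,0,-0.113]],[4,[2.4,2.3,0.9],[0,0,-0.114]],[4,[2.1,2.5,0.8],[0,0,-0.113]],[4,[1.8,2.7,0.9],[0,0,-0.114]]]'

```text
clock: 11.25
position: [0.4899, 0.3245, 0.1577]
ee_rot: [0.989, 2.982, -0.0]
force: [0.4, 0.0, 0.3]
width: 0.436
gripper_force: 0.0
```

send_rows --increments '[[4,[1.4,2.9,0.8],[0,0,-0.113]],[4,[1.1,3.1,0.9],[0,0,-0.114]],[4,[0.8,3.1,0.8],[0,0,-0.113]],[4,[0,0,0],[0,0,0]],[4,[0,0,0],[0,0,0]]]'

```text
clock: 11.75
position: [0.5071, 0.4188, 0.1324]
ee_rot: [0.477, 3.105, -0.002]
force: [0.0, -0.4, -0.5]
width: 0.438
gripper_force: 0.0
```

```bash
python3 st.py; python3 -c "
from h import *
s=arm.get_image('scene')[:,:,::-1];t=arm.get_image('top')[:,:,::-1]
cv2.imwrite('pics/t7.png',t);cv2.imwrite('pics/s7.png',s)
cv2.imwrite('pics/c7.png',np.hstack([crop(t,120,190,130,160,3),crop(s,180,150,130,160,3)]))"
```

```text
[0.5071 0.4188 0.1324] [ 0.  -0.4 -0.5] [ 0.026  0.002 -0.008] yaw 72.55 j [-1.12  0.62  0.56  1.63 -0.37  1.01  0.82] w 4.02233928421121 0.0
```

View pics/c7.png

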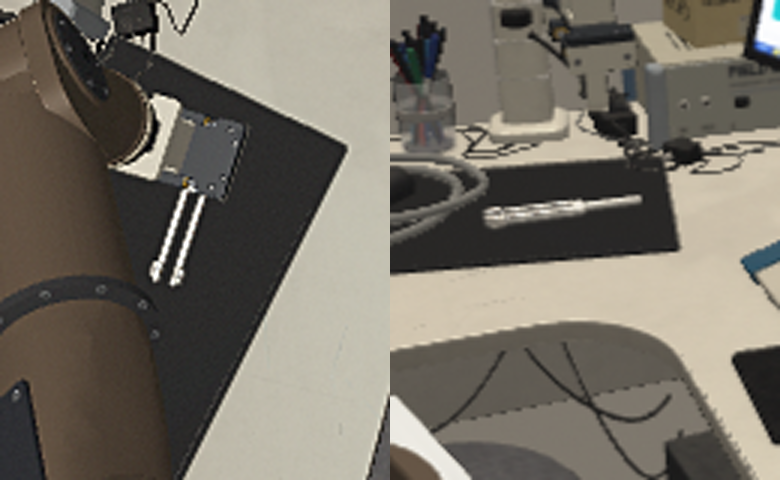

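```bash
python3 -c "
from h import *
o=arm.observe();print(proj('scene',o['position']),proj('scene',[.5077,.4181,.01]),proj('top',o['position']))
a=cv2.imread('pics/scene0.png').astype(int);b=cv2.imread('pics/s7.png').astype(int);d=np.abs(a-b).max(2)>30;ys,xs=np.where(d);print(d.sum(),xs.min(),xs.max(),ys.min(),ys.max())
for x0 in range(0,640,80):print(d[:,x0:x0+80].reshape(8,60,80).sum((1,2)))
g=cv2.imread('pics/t7.png')[190:350,120:250];"
```

```text
[247.83568839 184.14773072] [250.63702199 217.19836637] [176.88368333 238.9952828 ]
13676 74 430 0 335
[69  0  0  0  0  0  0  0]
[2811 2297 1359  745  343    0    0    0]
[2804 1239  262   36   41    0    0    0]
[124 981 481  50   0   0   0   0]
[0 0 0 0 0 0 0 0]
[ 0  0  0  0  0 34  0  0]
[0 0 0 0 0 0 0 0]
[0 0 0 0 0 0 0 0]
```

The top crop shows the hand over the fork's stem at about (205,155), with the tines undisturbed. The scene crop shows the fork still flat on the mat, so I'll go down.

```bash
python3 -c "
from h import *
plan([(.507,.4183,.03,72.6,5),(.507,.4183,.0065,72.6,4)],dec=2,ow=4)"
```

```text
[[4,[0.01,0.01,2.06],[-0.0,0.0,-0.001]],[4,[0.02,0.01,2.06],[-0.0,0.0,-0.0]],[4,[0.01,0.01,2.06],[-0.0,0.0,-0.001]],[4,[0.02,0.01,2.07],[-0.0,0.0,-0.0]],[4,[0.01,0.01,2.06],[-0.001,0.001,-0.001]]]
-> [0.507  0.4183 0.03  ]
[[4,[0.0,-0.0,0.59],[0.0,-0.0,0.0]],[4,[0.0,-0.0,0.59],[0.0,-0.0,0.0]],[4,[0.0,-0.0,0.59],[0.0,-0.0,0.0]],[4,[0.0,-0.0,0.58],[0.0,-0.0,0.0]]]
-> [0.507  0.4183 0.0065]
```

send_rows --increments '[[4,[0.01,0.01,2.06],[0,0,0]],[4,[0.01,0.01,2.06],[0,0,0]],[4,[0.01,0.01,2.06],[0,0,0]],[4,[0.01,0.01,2.06],[0,0,0]],[4,[0.01,0.01,1.5],[0,0,0]]]'

```text
clock: 12.35
position: [0.5066, 0.4187, 0.0348]
ee_rot: [0.478, 3.105, -0.001]
force: [0.6, -0.1, -0.5]
width: 0.435
gripper_force: 0.0
```

send_rows --increments '[[4,[0,0,0.8],[0,0,0]],[4,[0,0,0.6],[0,0,0]],[4,[0,0,0.4],[0,0,0]],[4,[0,0,0],[0,0,0]],[4,[0,0,0],[0,0,0]]]'

```text
clock: 12.85
position: [0.5067, 0.4206, 0.0179]
ee_rot: [0.474, 3.105, 0.001]
force: [0.3, 0.1, 0.5]
width: 0.434
gripper_force: 0.0
```

```bash
python3 st.py
```

```text
[0.5067 0.4206 0.0179] [0.3 0.1 0.5] [-0.002 -0.011 -0.001] yaw 72.64 j [-1.08  0.75  0.48  1.71 -0.45  0.8   0.88] w 3.987782418892698 0.0
```

send_rows --increments '[[4,[-0.06,-0.18,0.4],[0,0,0]],[4,[0,0,0.4],[0,0,0]],[4,[0,0,0.3],[0,0,0]],[4,[0,0,0],[0,0,0]]]'

```text
clock: 13.25
position: [0.506, 0.4183, 0.0057]
ee_rot: [-0.474, -3.105, 0.001]
force: [-0.2, -0.2, 0.4]
width: 0.435
gripper_force: 0.0
```

```bash
python3 st.py
```

```text
[0.506  0.4183 0.0057] [-0.2 -0.2  0.4] [-0.002  0.01  -0.017] yaw 72.65 j [-1.07  0.76  0.47  1.71 -0.46  0.78  0.89] w 3.9947481575390538 0.0
```

send_rows --force 45 --increments '[[0.2,[0,0,0],[0,0,0]],[0.2,[0,0,0],[0,0,0]],[0.2,[0,0,0],[0,0,0]],[0.2,[0,0,0],[0,0,0]],[0.2,[0,0,0],[0,0,0]]]'

```text
clock: 13.75
position: [0.5065, 0.4185, 0.0064]
ee_rot: [0.474, 3.106, 0.0]
force: [-0.3, -0.5, -0.2]
width: 0.081
gripper_force: 45.0
```

send_rows --increments '[[0.2,[0,0,0],[0,0,0]],[0.2,[0,0,-0.3],[0,0,0]],[0.2,[0,0,-0.7],[0,0,0]],[0.2,[0,0,-1.0],[0,0,0]],[0.2,[0,0,0],[0,0,0]]]'

```text
clock: 14.25
position: [0.5074, 0.4191, 0.0283]
ee_rot: [0.474, 3.104, 0.003]
force: [-0.5, 0.9, -1.3]
width: 0.079
gripper_force: 45.0
```

```bash
python3 st.py
```

```text
[0.5074 0.4191 0.0283] [-0.5  0.9 -1.3] [-0.041 -0.079  0.018] yaw 72.64 j [-1.08  0.73  0.49  1.7  -0.45  0.81  0.88] w 0.7260843413439328 44.99538838863373
```

send_rows --increments '[[0.2,[0,0,-1.5],[0,0,0]],[0.2,[0,0,-3],[0,0,0]],[0.2,[0,0,-4],[0,0,0]],[0.2,[0,0,-4],[0,0,0]],[0.2,[0,0,-3],[0,0,0]]]'

```text
clock: 14.75
position: [0.507, 0.4185, 0.185]
ee_rot: [0.474, 3.104, 0.003]
force: [-0.1, 0.3, -0.9]
width: 0.08
gripper_force: 45.0
```

send_rows --increments '[[0.2,[0,0,-2],[0,0,0]],[0.2,[0,0,-1],[0,0,0]],[0.2,[0,0,0],[0,0,0]],[0.2,[0,0,0],[0,0,0]]]'

```text
clock: 15.15
position: [0.5059, 0.4183, 0.2105]
ee_rot: [-0.474, -3.105, 0.001]
force: [-0.2, 0.7, -0.3]
width: 0.08
gripper_force: 45.0
```

```bash
python3 st.py; python3 -c "
from h import *
for n in('top','scene'):cv2.imwrite(f'pics/{n}8.png',arm.get_image(n)[:,:,::-1])
plan([(.42,.1,.24,-10,15),(.4187,-.3532,.22,-141.5,23)],ow=.2)"
```

```text
[0.5059 0.4183 0.2105] [-0.2  0.7 -0.3] [ 0.018 -0.074 -0.042] yaw 72.66 j [-1.15  0.54  0.6   1.54 -0.32  1.16  0.78] w 0.7324184819640277 44.99577462673187
[[0.2,[-0.1,-2.2,-0.2],[-0.0,0.0,0.096]],[0.2,[-0.3,-2.2,-0.2],[-0.0,0.0,0.096]],[0.2,[-0.5,-2.1,-0.2],[-0.0,0.0,0.096]],[0.2,[-0.7,-2.1,-0.2],[-0.0,0.0,0.096]],[0.2,[-0.9,-2.0,-0.2],[-0.0,0.0,0.096]]]
[[0.2,[-1.1,-1.9,-0.2],[-0.0,0.0,0.096]],[0.2,[-1.3,-1.8,-0.2],[-0.0,0.0,0.096]],[0.2,[-1.4,-1.7,-0.2],[-0.0,0.0,0.096]],[0.2,[-1.6,-1.5,-0.2],[-0.0,0.0,0.096]],[0.2,[-1.7,-1.4,-0.2],[-0.0,0.0,0.096]]]
[[0.2,[-1.8,-1.2,-0.2],[-0.0,0.0,0.096]],[0.2,[-2.0,-1.0,-0.2],[-0.0,0.0,0.097]],[0.2,[-2.0,-0.8,-0.2],[-0.001,0.001,0.096]],[0.2,[-2.1,-0.6,-0.2],[-0.0,0.0,0.097]],[0.2,[-2.2,-0.4,-0.2],[-0.001,0.001,0.096]]]
-> [0.4196 0.0998 0.2405]
[[0.2,[-1.9,0.3,0.1],[-0.0,-0.0,0.1]],[0.2,[-1.9,0.5,0.1],[-0.0,-0.0,0.1]],[0.2,[-1.8,0.7,0.1],[-0.0,-0.0,0.1]],[0.2,[-1.8,0.9,0.1],[-0.0,-0.0,0.1]],[0.2,[-1.7,1.1,0.1],[-0.0,-0.0,0.1]]]
[[0.2,[-1.5,1.2,0.1],[-0.0,-0.0,0.1]],[0.2,[-1.4,1.4,0.1],[-0.0,-0.0,0.1]],[0.2,[-1.3,1.5,0.1],[-0.0,-0.0,0.1]],[0.2,[-1.1,1.6,0.1],[-0.0,-0.0,0.1]],[0.2,[-0.9,1.7,0.1],[-0.0,-0.0,0.1]]]
[[0.2,[-0.8,1.8,0.1],[-0.0,-0.0,0.1]],[0.2,[-0.6,1.9,0.1],[-0.0,-0.0,0.1]],[0.2,[-0.4,1.9,0.1],[-0.0,-0.0,0.1]],[0.2,[-0.2,2.0,0.1],[-0.0,-0.0,0.1]],[0.2,[0.0,2.0,0.1],[-0.0,-0.0,0.1]]]
[[0.2,[0.2,2.0,0.1],[-0.0,-0.0,0.099]],[0.2,[0.4,1.9,0.1],[-0.0,-0.0,0.1]],[0.2,[0.6,1.9,0.1],[-0.0,-0.0,0.099]],[0.2,[0.8,1.8,0.0],[-0.0,-0.0,0.1]],[0.2,[1.0,1.7,0.1],[-0.0,-0.0,0.099]]]
[[0.2,[1.1,1.6,0.0],[-0.0,-0.0,0.1]],[0.2,[1.3,1.5,0.1],[-0.0,-0.0,0.099]],[0.2,[1.4,1.4,0.0],[-0.0,0.0,0.1]]]
-> [ 0.4188 -0.3533  0.2204]
```

Run:
```python
from h import *
tcp=np.array([.5059,.4183,.2105]);a=np.radians(162.6);d=np.array([np.cos(a),np.sin(a),0]);l=np.array([-d[1],d[0],0])
up=np.array([0,0,1.])
old={'top':'t7','scene':'s7'}
for n in('top','scene'):
    im=cv2.imread(f'pics/{n}8.png');bg=cv2.imread(f'pics/{n}0.png' if n=='scene' else 'pics/top0.png')
    for s in(1,-1):
        c=tcp+.123*d+s*.0125*l+up*.004
        u,v=proj(n,c).round().astype(int)
        w=im[v-12:v+13,u-12:u+13].astype(int).min(2)
        print(n,s,proj(n,c).round(1));
        if s==1: print("\n".join(" ".join(f"{x:3d}" for x in r) for r in w[::1]))
```

```text
top 1 [158.3 279.5]
 49  46  48  41  46  40  39  34  30  31  40  39  29  39 195 254  98  47  34  40  41  43  41  44  43
 50  47  48  45  45  44  39  37  33  28  35  38  27  85 244 247  77  27  40  41  40  40  41  42  40
 49  49  46  44  46  43  39  34  36  36  35  37  39 169 242 190  82  31  39  43  40  42  42  43  40
 50  51  45  43  44  42  43  38  34  27  34  31  38 192 254  97  45  33  41  39  44  39  42  44  40
 54  49  48  46  45  42  39  40  36  30  31  26  87 243 250  76  28  40  40  41  40  43  41  41  40
 50  49  47  43  44  44  44  41  34  31  25  35 171 242 193  81  31  40  42  39  41  41  41  41  42
 50  51  49  47  46  46  43  41  39  32  26  41 202 255 102  44  31  41  41  41  42  42  42  41  39
 53  53  51  46  48  46  44  44  40  37  29  30 164 255  78  28  37  40  42  39  40  42  41  43  42
 53  54  47  48  44  44  42  40  38  38  32  18  48 216  85  31  37  44  43  41  40  40  41  40  39
 51  51  50  50  48  49  44  41  41  37  35  28  22 106  49  32  38  42  43  39  42  42  40  39  43
 54  54  52  48  49  46  45  40  43  39  32  28  36 153  76  49  39  44  40  41 
[... 3285 characters left out ...]
9 109 108 108 108 109 109 108 108 109 108 108 106  98  97  99 100 101 101 101
 74  83 108 108 108 109 108 108 109 109 109 108 109 109 109 108 109 107 102  96 100 101 101 101 101
 57  68  95 108 108 108 109 109 108 108 108 109 109 109 108 109 109 106  98  96 101 100 101 102 102
 56  64  90 108 108 109 108 108 109 108 109 109 109 109 108 108 109 108 108 106 101 100 101 102 102
 81  87  82 109 109 108 108 109 109 108 109 108 109 108 109 109 109 109 108 107 102 104 104  97  99
 82  82  85 108 109 109 108 109 108 108 108 108 108 109 108 109 109 108 105  96 101 101 102 102 101
 83  80  67  71 108 109 108 108 108 109 109 108 108 109 108 109 108 109 105  97 100 101 101 102 102
scene -1 [207.9 164.1]
```

The scene pixels show the lifted fork's weights within 1 px of the predicted height (row about 166 against 165), so it hangs level. Carrying it across now.

send_rows --increments '[[0.2,[-0.1,-2.2,-0.2],[0,0,0.096]],[0.2,[-0.3,-2.2,-0.2],[0,0,0.096]],[0.2,[-0.5,-2.1,-0.2],[0,0,0.096]],[0.2,[-0.7,-2.1,-0.2],[0,0,0.096]],[0.2,[-0.9,-2.0,-0.2],[0,0,0.096]]]'

```text
clock: 15.75
position: [0.477, 0.3112, 0.2203]
ee_rot: [-1.204, -2.901, 0.003]
force: [0.0, 1.3, -1.0]
width: 0.082
gripper_force: 45.0
```

send_rows --increments '[[0.2,[-1.1,-1.9,-0.2],[0,0,0.096]],[0.2,[-1.3,-1.8,-0.2],[0,0,0.096]],[0.2,[-1.4,-1.7,-0.2],[0,0,0.096]],[0.2,[-1.6,-1.5,-0.2],[0,0,0.096]],[0.2,[-1.7,-1.4,-0.2],[0,0,0.096]]]'

```text
clock: 16.25
position: [0.448, 0.205, 0.2305]
ee_rot: [-1.86, -2.532, 0.003]
force: [0.5, -0.1, -0.2]
width: 0.082
gripper_force: 45.0
```

send_rows --increments '[[0.2,[-1.8,-1.2,-0.2],[0,0,0.096]],[0.2,[-2.0,-1.0,-0.2],[0,0,0.097]],[0.2,[-2.0,-0.8,-0.2],[0,0,0.096]],[0.2,[-2.1,-0.6,-0.2],[0,0,0.097]],[0.2,[-2.2,-0.4,-0.2],[0,0,0.096]]]'

```text
clock: 16.75
position: [0.4194, 0.0992, 0.2407]
ee_rot: [2.41, 2.015, -0.003]
force: [0.6, -0.3, -0.6]
width: 0.079
gripper_force: 45.0
```

```bash
python3 st.py
```

```text
[0.4194 0.0992 0.2407] [ 0.6 -0.3 -0.6] [-0.197  0.055  0.023] yaw -10.2 j [-1.37  0.13  1.17  2.05 -0.14  1.04 -0.31] w 0.7244948304964898 44.993144273757935
```

send_rows --increments '[[0.2,[-1.9,0.3,0.1],[0,0,0.1]],[0.2,[-1.9,0.5,0.1],[0,0,0.1]],[0.2,[-1.8,0.7,0.1],[0,0,0.1]],[0.2,[-1.8,0.9,0.1],[0,0,0.1]],[0.2,[-1.7,1.1,0.1],[0,0,0.1]]]'

```text
clock: 17.25
position: [0.4186, 0.0009, 0.2357]
ee_rot: [-2.834, -1.356, 0.002]
force: [-1.4, 0.2, -0.6]
width: 0.084
gripper_force: 45.0
```

```bash
python3 st.py
```

```text
[0.4186 0.0009 0.2357] [-1.4  0.2 -0.6] [-0.13   0.128  0.007] yaw -38.85 j [-1.24  0.11  1.26  2.08 -0.13  1.03 -0.59] w 0.7687741563850952 44.995046854019165
```

send_rows --increments '[[0.2,[-1.5,1.2,0.1],[0,0,0.1]],[0.2,[-1.4,1.4,0.1],[0,0,0.1]],[0.2,[-1.3,1.5,0.1],[0,0,0.1]],[0.2,[-1.1,1.6,0.1],[0,0,0.1]],[0.2,[-0.9,1.7,0.1],[0,0,0.1]]]'

```text
clock: 17.75
position: [0.4186, -0.0965, 0.2307]
ee_rot: [-3.081, -0.613, 0.002]
force: [-0.2, 0.1, -1.2]
width: 0.081
gripper_force: 45.0
```

```bash
python3 st.py
```

```text
[ 0.4186 -0.0965  0.2307] [-0.2  0.1 -1.2] [-0.04   0.199  0.011] yaw -67.51 j [-0.97  0.19  1.28  2.07 -0.21  1.03 -0.77] w 0.7456574420583152 44.995458126068115
```

send_rows --increments '[[0.2,[-0.8,1.8,0.1],[0,0,0.1]],[0.2,[-0.6,1.9,0.1],[0,0,0.1]],[0.2,[-0.4,1.9,0.1],[0,0,0.1]],[0.2,[-0.2,2.0,0.1],[0,0,0.1]],[0.2,[0.0,2.0,0.1],[0,0,0.1]]]'

```text
clock: 18.25
position: [0.4178, -0.1955, 0.2256]
ee_rot: [-3.137, 0.169, 0.002]
force: [1.3, 0.6, -1.3]
width: 0.08
gripper_force: 45.0
```

```bash
python3 st.py
```

```text
[ 0.4178 -0.1955  0.2256] [ 1.3  0.6 -1.3] [-0.031  0.218  0.023] yaw -96.15 j [-0.66  0.33  1.28  2.01 -0.36  1.06 -0.89] w 0.731352688322208 44.99531149864197
```

send_rows --increments '[[0.2,[0.2,2.0,0.1],[0,0,0.1]],[0.2,[0.4,1.9,0.1],[0,0,0.1]],[0.2,[0.6,1.9,0.1],[0,0,0.1]],[0.2,[0.8,1.8,0.1],[0,0,0.1]],[0.2,[1.0,1.7,0],[0,0,0.1]]]'

```text
clock: 18.75
position: [0.4187, -0.2942, 0.2213]
ee_rot: [-2.998, 0.94, 0.003]
force: [0.2, -0.7, -0.9]
width: 0.076
gripper_force: 45.0
```

send_rows --increments '[[0.2,[1.1,1.6,0.1],[0,0,0.1]],[0.2,[1.3,1.5,0],[0,0,0.1]],[0.2,[1.4,1.4,0.1],[0,0,0.1]],[0.2,[0,0,0],[0,0,0]],[0.2,[0,0,0],[0,0,0]]]'

```text
clock: 19.25
position: [0.4185, -0.3528, 0.2195]
ee_rot: [2.827, -1.37, -0.003]
force: [-0.4, 0.4, -0.4]
width: 0.082
gripper_force: 45.0
```

```bash
python3 st.py; python3 -c "
from h import *
plan([(.4187,-.3532,.15,-141.5,4)],dec=2,ow=.2)
cv2.imwrite('pics/scene9.png',arm.get_image('scene')[:,:,::-1]);cv2.imwrite('pics/top9.png',arm.get_image('top')[:,:,::-1])"
```

```text
[ 0.4185 -0.3528  0.2195] [-0.4  0.4 -0.4] [ 0.121  0.203 -0.018] yaw -141.73 j [-0.22  0.58  1.29  1.83 -0.6   1.2  -1.22] w 0.7562106340555853 44.995611906051636
[[0.2,[0.01,0.0,1.74],[0.0,0.0,-0.001]],[0.2,[0.02,0.0,1.74],[0.0,0.001,-0.001]],[0.2,[0.01,0.0,1.73],[0.001,0.0,-0.001]],[0.2,[0.02,0.0,1.74],[0.0,0.001,-0.001]]]
-> [ 0.4188 -0.3532  0.15  ]
```

send_rows --increments '[[0.2,[0,0,1.5],[0,0,-0.001]],[0.2,[0.02,0,2.5],[0,0,-0.001]],[0.2,[0.02,0,3.0],[0,0,-0.001]],[0.2,[0.02,0,2.5],[0,0,-0.001]],[0.2,[0,0,1.5],[0,0,0]]]'

```text
clock: 19.85
position: [0.4189, -0.3517, 0.1077]
ee_rot: [-2.829, 1.363, 0.004]
force: [-0.5, -0.3, -0.9]
width: 0.083
gripper_force: 45.0
```

send_rows --increments '[[0.2,[0,0,0.8],[0,0,0]],[0.2,[0,0,0],[0,0,0]],[0.2,[0,0,0],[0,0,0]],[0.2,[0,0,0],[0,0,0]]]'

```text
clock: 20.25
position: [0.4199, -0.3539, 0.1033]
ee_rot: [2.829, -1.365, 0.003]
force: [-0.1, -0.2, -0.5]
width: 0.08
gripper_force: 45.0
```

```bash
python3 st.py; python3 -c "
from h import *
s=arm.get_image('scene')[:,:,::-1];t=arm.get_image('top')[:,:,::-1]
cv2.imwrite('pics/sA.png',s);cv2.imwrite('pics/tA.png',t)
cv2.imwrite('pics/cA.png',np.hstack([crop(s,385,280,80,120,5),crop(t,415,195,80,120,5)])[:, :800])
print(arm.observe()['position'])"
```

```text
[ 0.4199 -0.3539  0.1033] [-0.1 -0.2 -0.5] [ 0.05   0.164 -0.022] yaw -141.52 j [-0.12  0.7   1.12  1.96 -0.77  0.99 -1.09] w 0.7320253888923399 44.9953293800354
[ 0.41986591 -0.35375745  0.10308248]
```

View pics/cA.png

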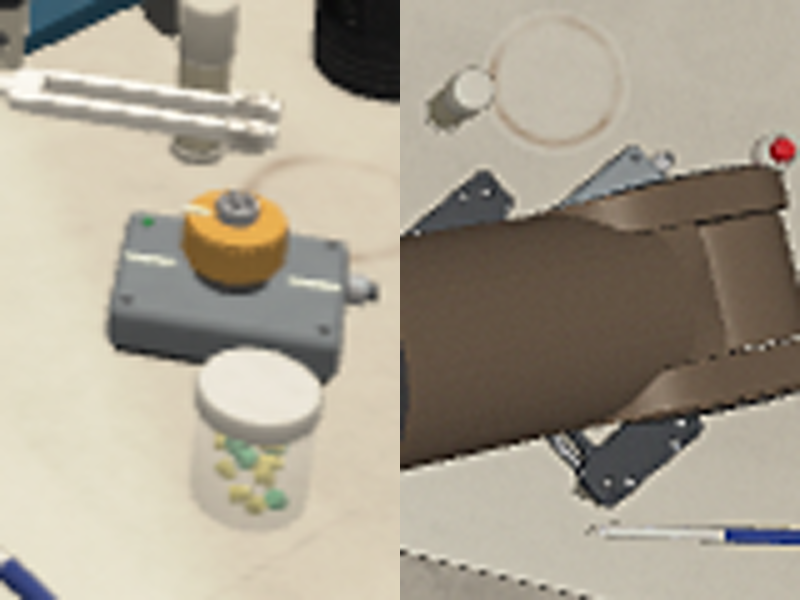

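The scene crop shows the fork level above the station. Its weights are centred at about (259,117) in the crop, with tine ends at (278,100) and (276,130), and the microphone top is at (238,207). The bystanders are in place and the ring mark still faces the white line. I'll compare this with the prediction.

Run:
```python
from h import *
tcp=np.array([.4199,-.3538,.1032]);a=np.radians(-51.5);d=np.array([np.cos(a),np.sin(a),0]);l=np.array([-d[1],d[0],0]);up=np.array([0,0,1.])
f=lambda x,y,z:((proj('scene',tcp+(x+.044)*d+y*l+(z-.0022)*up)-[385,280]+.5)*5-.5).round(1)
for n,p in dict(tip=(.079,0,.0065),wL=(.079,.0115,.0065),wR=(.079,-.0115,.0065),w_back_near=(.071,-.017,.0065),w_front_far=(.087,-.017,.0065),endL=(.091,.01,.0065),yokeLnear=(-.01,-.013,.0065),slot=(-.010,0,.0065),yokeback=(-.024,.0,.0065)).items():print(n,f(*p))
for m in([.4953,-.4495,.064],):print('mic',((proj('scene',m)-[385,280]+.5)*5-.5).round(1))
print('10mm along',f(.089,0,.0065)-f(.079,0,.0065),'10mm up',f(.079,0,.0165)-f(.079,0,.0065),'lat',f(.079,.01,.0065)-f(.079,0,.0065))
im=cv2.imread('pics/sA.png')
g=im.min(2)[290:316,384:446]
for r in range(0,26):print(290+r,' '.join(f'{x:3d}' for x in g[r][40:]))
```

```text
tip [247.3 115.4]
wL [249.5 101.4]
wR [245.  129.6]
w_back_near [224.8 133.9]
w_front_far [263.1 139.2]
endL [277.4 107. ]
yokeLnear [ 36.7 102.8]
slot [41.3 87.3]
yokeback [ 9.7 83. ]
mic [236.4 199.5]
10mm along [23.7  3.2] 10mm up [  1.9 -19.7] lat [  1.9 -12.2]
290 101 101 102 102 103 103 102 121 171 191 190 190 190 188 189 187 188 187 186 186 184 184
291 100 101 100 100 101 102 105 141 188 190 190 190 191 189 189 189 190 189 187 187 184 183
292 104 103  99  98  99 102 118 158 190 191 191 191 191 190 189 189 189 189 189 187 186 184
293 105 115 114 113 110 103 119 171 191 190 190 190 189 189 188 189 190 189 189 187 187 185
294  96 100 101 101  99  96 120 173 192 191 190 189 189 190 189 190 190 190 191 189 187 187
295  96  98  98  98  98  96 119 172 190 189 190 188 188 189 190 191 191 192 191 190 188 187
296  95  99  99  98  98  97 129 187 190 189 190 190 189 189 189 189 189 191 191 190 189 187
297  96  99  99  98  98  96 129 190 193 193 184 189 189 189 190 190 190 191 190 189 189 188
298 229 208 199 161 133 127 137 201 221 208 198 192 196 209 197 181 190 191 191 191 191 190
299 21
[... 857 characters left out ...]
 105 101  96  97 102 114 129 142 171 182 182 184 184 185
309  98  99  95  93 110 141 137 114 111 106 103 100 102 116 138 147 170 181 181 182 183 184
310 116 100 111 138 138 145 154 151 154 135 123 122 119 136 179 180 181 182 180 180 179 180
311 124 120 120 116 115 154 183 183 183 180 177 178 178 179 182 180 176 172 167 163 163 165
312 102 102 106 123 150 182 186 186 186 186 185 184 182 179 172 163 153 147 150 154 158 164
313 176 177 177 178 180 185 186 185 186 185 185 182 176 168 159 152 152 156 163 169 174 177
314 185 185 186 186 186 186 186 186 186 185 182 176 167 160 156 162 170 173 177 179 182 182
315 186 187 187 187 185 185 186 185 185 182 175 167 161 165 169 174 178 180 183 182 181 183
```

```bash
python3 st.py; python3 -c "
from h import *
plan([(.4184,-.3528,.0765,-141.5,5)],dec=2,ow=.2)"
```

```text
[ 0.4199 -0.3538  0.1031] [ 0.7 -0.1 -0.7] [0.126 0.246 0.031] yaw -141.52 j [-0.12  0.7   1.12  1.96 -0.77  0.99 -1.09] w 0.7561678327994976 44.995298981666565
[[0.2,[-0.03,0.01,0.53],[-0.0,-0.0,-0.0]],[0.2,[-0.03,0.01,0.53],[-0.0,-0.0,-0.0]],[0.2,[-0.04,0.01,0.53],[-0.0,-0.0,-0.0]],[0.2,[-0.03,0.01,0.53],[-0.0,-0.001,-0.0]],[0.2,[-0.04,0.02,0.54],[-0.001,-0.0,-0.0]]]
-> [ 0.4184 -0.3528  0.0765]
```

send_rows --increments '[[0.2,[-0.03,0.01,0.3],[0,0,0]],[0.2,[-0.03,0.01,0.5],[0,0,0]],[0.2,[-0.04,0.01,0.5],[0,0,0]],[0.2,[-0.03,0.01,0.4],[0,0,0]],[0.2,[-0.04,0.02,0.3],[0,0,0]]]'

```text
clock: 20.85
position: [0.4178, -0.3523, 0.0817]
ee_rot: [-2.829, 1.366, 0.001]
force: [0.5, -0.2, -1.5]
width: 0.083
gripper_force: 45.0
```

send_rows --increments '[[0.2,[0,0,0.2],[0,0,0]],[0.2,[0,0,0.1],[0,0,0]],[0.2,[0,0,0],[0,0,0]],[0.2,[0,0,0],[0,0,0]],[0.2,[0,0,0],[0,0,0]]]'

```text
clock: 21.35
position: [0.418, -0.3525, 0.0794]
ee_rot: [2.829, -1.365, 0.0]
force: [-0.1, 0.5, -0.7]
width: 0.082
gripper_force: 45.0
```

```bash
python3 st.py; python3 -c "
from h import *
plan([(.4184,-.3528,.0765,-141.5,2)],dec=2,ow=.2)"
```

```text
[ 0.418  -0.3525  0.0794] [-0.1  0.5 -0.7] [ 0.072  0.23  -0.052] yaw -141.53 j [-0.1   0.73  1.08  1.98 -0.81  0.95 -1.06] w 0.7534114139288899 44.9952507019043
[[0.2,[0.02,-0.01,0.15],[-0.0,-0.0,-0.0]],[0.2,[0.03,-0.0,0.14],[-0.0,-0.0,-0.0]]]
-> [ 0.4184 -0.3529  0.0765]
```

send_rows --increments '[[0.2,[0.02,0,0.1],[0,0,0]],[0.2,[0.02,0,0.15],[0,0,0]],[0.2,[0,0,0],[0,0,0]],[0.2,[0,0,0],[0,0,0]],[0.2,[0,0,0],[0,0,0]]]'

```text
clock: 21.85
position: [0.4182, -0.3528, 0.0768]
ee_rot: [-2.829, 1.366, -0.0]
force: [-0.4, 0.4, -1.0]
width: 0.082
gripper_force: 45.0
```

```bash
python3 st.py
python3 - <<'E'
from h import *
im=arm.get_image('scene')[:,:,::-1];cv2.imwrite('pics/sB.png',im)
a=cv2.imread('pics/sA.png').astype(int)
g=im.min(2)
for r in range(300,334):print(r,' '.join(f'{x:3d}' for x in g[r][420:446]))
E
```

```text
[ 0.4182 -0.3528  0.0768] [-0.4  0.4 -1. ] [0.072 0.198 0.017] yaw -141.53 j [-0.09  0.73  1.08  1.98 -0.81  0.94 -1.06] w 0.7553290330191077 44.995195269584656
300 109  94  95  96  97 100  99  98  98 104 142 189 191 189 189 188 186 187 188 189 190 191 191 193 193 192
301 109  94  95  96  98 100  99  99  98 102 139 187 188 187 187 186 186 186 188 189 189 190 191 192 192 192
302 110  94  95  95  98  99  99  99  98 109 151 186 186 186 186 185 186 187 188 188 189 189 189 189 189 191
303  92  94  95  94  98  99  99  99  97 110 153 186 186 186 185 186 186 186 186 186 187 187 189 190 190 191
304  91  94  96  97  99  99  99  98  97 118 168 186 186 185 185 185 186 186 186 186 186 187 188 188 189 190
305  91  95  97  98  98 100  99  99  97 119 169 185 186 186 185 184 184 184 184 185 186 186 186 186 188 189
306  93  95  96  97  99  99  98  96  97 119 167 186 186 186 186 186 185 185 183 182 184 185 186 185 186 188
307  93  95  97  97  99  99  97  95  98 127 182 183 184 184 185 186 186 185 184 183 182 183 185 186 185 186
308 228 208 208 198 159 130 111  97 103 162 228 220 200 171 191 194 191 184
[... 2032 characters left out ...]
  81  81  82  82  82  82  80  68  59  97 147 150 152
328 130  80  41  42  42  46  53  58  64  69  79  80  81  83  82  81  80  75  68  61  51  51  96 140 140 140
329 131  78  42  41  42  43  44  44  47  53  49  49  54  63  62  58  52  52  49  50  43  51  97 140 140 141
330 139 121  43  42  42  43  42  42  42  45  46  50  47  52  48  51  44  43  44  44  42  60 108 141 140 140
331 140 131  79  42  42  43  42  42  42  42  43  44  43  44  43  43  43  44  43  43  42  72 124 140 140 140
332 158 142 122  42  41  44  41  43  43  42  42  41  42  43  44  43  43  44  43  43  42  73 125 139 140 140
333 146 143 134  79  42  42  43  43  44  43  43  43  43  43  42  44  43  44  43  43  59 106 140 140 140 139
```

```bash
python3 -c "
from cell import arm
print(arm.sign_off())"
```

```text
the job is handed in; nothing more can be done
None
```

The job is handed in: the clamp ring is tight at its stop, and the fork is held level along the white lines, its weights centred about 1 cm above the microphone, with nothing seen bumped or shifted.

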